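# Cock the spring striker of a stone impact tester and load a core

### The arm

A 6-joint arm with a two-finger parallel gripper is mounted at the origin on the work surface. World frame = base frame: x ahead of the robot, y to its left, z up, the work surface at z = 0. Lengths are in m, angles in rad, forces in N, time in s.
With the tool pointing down it reaches from about 0.375 to 0.9 m from the base axis. Payload 3.1 kg.
Tool frame: the origin (TCP) lies at the centre of the arm's flange, where the gripper is bolted on; the fingertips stand 182 mm ahead of it and the grasp point (between the pads) lies 164 mm ahead of it (env.pinch_z is the distance from the TCP to the grasp point, in m); z points along the fingers, y is the direction in which the jaws open and shut (so a half turn about z gives the same grasp; the last joint's range is limited). The gripper opens to 87 mm and grips with 3 to 60 N. Pads are 19 mm wide; open, the fingers measure 117 mm over their backs; the gripper's body (75 mm by 190 mm) begins 51 mm behind the grasp point.
Start: joints at [0.957, 0.527, 1.433, -0, 1.181, -0.178], TCP at [0.264, 0.567, 0.405] pointing down, gripper open.
Joint ranges: [-3.08, 3.08], [-0.75, 2.2], [0.22, 2.44], [-1.43, 4.57], [0, 2.65], [-2.85, 2.85]. Speed limits (rad/s): [2.79, 2.79, 3.14, 3.14, 3.14, 3.14].

### API

Orientations are given as a unit quaternion [x, y, z, w].
In Python, from bench import env gives the robot as it stands. Calls block until the motion is done:
- env.movep(position, orientation): joint-space move of the TCP to a pose.
- env.line_to(position, rot=None, velocity=0.15): straight line of the TCP; rot=None keeps the orientation; velocity is the mean speed in m/s.
- env.movej(angles): joint-space move.
- env.let_go() and env.grasp(strength=None): open the fingers fully, or close them until they stop; strength is the grip in N (None keeps the last).
- env.wait(seconds).
- env.solve_ik(position, orientation): joint angles nearest the present ones, or None.
- env.get_obs(): the state.
- env.snapshot(name): name is "side" or "top" or "wrist"; returns the picture (480x640x3 uint8, red, green, blue); there is no depth.
- env.camera_params(name): a dict with "fx", "fy", "cx", "cy" (pixels), "cam_to_world" (4x4, takes a point from camera to world coordinates). Camera axes: x right, y up, looking along -z (the intrinsics and any distortion apply to the point x, -y, -z); pixel columns grow to the right and rows downward; lengths in m; the calibration is good to about 2 mm. A picture is of the moment at which its call begins: read the wrist's pose just before it. camera_params takes no time and is no camera call; for the wrist camera it gives the pose at the moment of the call.
A pose or a line that the arm cannot do raises env.Unreachable and nothing moves.
- env.sign_off(): hands the job in, once; it reports no verdict.
Trained networks look in the newest picture that a camera, given by its name, has taken for a name from the list of things; names that differ only in an ending like _2 or _b are one class to them, and where a whole thing is asked for, a point or a joint stands for the part that bears it (a point fixed in the world has none). Each returns a list of dicts, best first, with "confidence" (0 to 1); they miss things now and then, are a little off and sometimes report something else, mostly with a low value. They report only what shows in the picture. A call takes as long as a camera call.
- env.find_in(camera, label): "extent" ([left, top, right, bottom] in pixels, round what is visible of it).
The state is a dict: "time_s": time; "joints": joint angles; "qd": joint speeds; "tau": joint torques, N m; "tool_pos": TCP position; "tcp_rot": TCP orientation; "contact_force": force on the tool from outside, world axes, zero at the start; "torque": the same for the moment, N m; "finger_gap": finger opening in m.
Only numpy, scipy, OpenCV 4.12 (cv2) and the standard library are available. Lean on these libraries where they do the work, as an engineer would, in place of code of your own. Each camera call takes 0.05 s, during which the arm holds its last target. There are 200 camera calls.

### The job

Make the green stone impact tester ready for a test: draw its sprung arm back by the red post until the catch has dropped in behind it, without ramming the rubber buffer home, then let the arm forward gently until the catch bears it and let go; it must never fly or snap. With the arm left cocked, set (do not drop) the dark grey speckled granite core upright in the brass nest, and leave the other two cores where they stand.

Things in the scene. Friction and masses are not known exactly. Their poses are not given: they have to be found in the camera images.
- post (a point): Centre of the red upright round post on the striker arm, to draw it by: 18 mm diameter, free from 60 to 104 mm above the table (this point at 84 mm), 120 mm from the hinge axis. The aluminium arm below has its top at 60 mm; nothing of the tester is higher than the post.
- hinge (a point): Point on the vertical hinge axis of the striker arm, at 84 mm height. The arm swings level about it. Axes: z up, y from the axis to the nest (where the arm rests), -x the side to which it is drawn, roughly towards the robot; yaw within 0.25 rad.
- striker (a joint): Angle of the arm, rad: 0 at rest over the nest, growing as it is drawn, anticlockwise from above. A spring always pulls it back: 4 N at the post at 0, rising evenly to 7.5 N at 1.4. The catch holds it at an angle between 0.95 and 1.41 that is set anew each time and not measured. Eased onto the catch, the hand bears no load; let go before that, it flies or snaps.
- tester: Green base plate, 265 x 235 x 12 mm, bolted down; origin under the hinge axis. A steel carriage, clamped at an unknown place on it, bears the catch (sprung yellow pawl 150 mm from the axis) and behind it the buffer. Hair trigger: the pawl's tail ends in a yellow tab, 85 mm high, 197 mm from the axis, 0.42 rad short of the catch; 3 N there fires the arm. Spread fingers along the swing, not along the arm.
- buffer (a joint): Push-in of the rubber-tipped buffer, m: 0 = out, bottoms at 10 mm; never push it beyond 6 mm. Over the last 15 mm the arm's pin first shoves the pawl aside (up to 3 N more at the post), the pawl drops in, then 4 mm further the pin meets the buffer: at the post 5 N more at once, then 3 N for each mm. So a pull of 4 N or more above the spring's own means that the catch is past.
- nest (a point): Where the core's centre must come: the centre of a core standing in the brass nest, 38 mm above the table. The nest is a round cup, 46 mm bore, rim 22 mm and floor 13 mm above the table, 120 mm from the hinge axis, right below the resting arm, so it is free only when the arm is drawn.
- grey_core_centre (a point): Centre (half-way up) of the dark grey speckled granite core, a round stone plug 40 mm in diameter, 50 mm high, 0.165 kg, standing upright on a 4 mm cork mat (190 x 200 mm) left of the tester; own z axis along the core. This is the one to load.
- red_core_centre (a point): Centre of the red-brown granite core, same size, on the mat; to be left alone.
- white_core_centre (a point): Centre of the white marble core, same size, on the mat; to be left alone. The three cores stand 100 mm or more apart, in any order.

How it is judged:
On the way:
1. the arm rests on the catch, let go of (hand 50 mm or more away from the post) (value of joint striker above 0.85 rad and velocity of joint striker between -0.1 and 0.1 rad/s and distance between the grasp point and post above 0.05 m), for 0.5 s.
At the end, for the whole second after the job is handed in: The arm stands still on its catch (drawn beyond 0.85 rad, slower than 0.1 rad/s) and the dark grey core stands upright (within 0.1 rad) in the nest, its centre within 6 mm sideways and 4 mm in height of the nest point (value of joint striker above 0.85 rad and velocity of joint striker between -0.1 and 0.1 rad/s and horizontal distance between grey_core_centre and nest below 0.006 m and z of grey_core_centre in the frame of nest between -0.004 and 0.004 m and angle between grey_core_centre's own z axis and vertical below 0.1 rad); the robot touches nothing.
It fails at once if the arm flies or snaps forward or is let snap onto the catch (faster forward than 1 rad/s, 0.12 m/s at the post) (velocity of joint striker below -1 rad/s).
It fails at once if the buffer is rammed home (pushed in more than 6 mm) (value of joint buffer above 0.006 m).
It fails at once if the grey core is dropped into the nest (falls faster than 0.7 m/s over it) (horizontal distance between grey_core_centre and nest below 0.03 m and z of grey_core_centre in the frame of nest below 0.05 m and linear speed of grey_core above 0.7 m/s).
It fails at once if another core is shifted more than 30 mm or tipped (distance of any of red_core_centre, white_core_centre from where it was at the start of the episode above 0.03 m or angle between any of red_core_centre, white_core_centre's own z axis and vertical above 0.3 rad).
It also fails if it takes over 72 s, if anything falls off the work surface, if the arm or the gripper's body presses on something with over 40 N, if the wrist force passes 120 N, or if a joint passes its speed limit or range.

## Working session

There is one attempt and no reset: what is moved stays moved. The work goes in short steps, each a Python script; the robot and the scene stay as the last script left them, time stands still between calls to the robot, and variables do not carry over. Pictures are saved under pics/ and viewed, about 8 in all and at most 12, crops included, and the job is handed in when it is done.

```bash
ls; mkdir -p pics
python3 - <<'E'
from bench import env
import cv2,numpy as np
np.set_printoptions(precision=4,suppress=True)
ims=[]
for c in("top","side"):
    im=env.snapshot(c); cv2.imwrite(f"pics/{c}0.png",im[:,:,::-1])
    p=env.camera_params(c); print(c,{k:(np.array(v) if k=="cam_to_world" else v) for k,v in p.items()})
    for l in("post","hinge","striker","tester","buffer","nest","grey_core_centre","red_core_centre","white_core_centre"):
        try: print(l,[(np.round(d["extent"],1).tolist(),round(d["confidence"],2)) for d in env.find_in(c,l)[:2]])
        except Exception as e: print(l,e)
o=env.get_obs(); print(o)
E
```

```text
pics
top {'fx': 601.6752333140618, 'fy': 601.6752333140618, 'cx': 317.9922904276091, 'cy': 236.58167038865707, 'cam_to_world': array([[-0.0197,  0.9859, -0.1661,  0.3668],
       [-0.9992, -0.0249, -0.0297,  0.1073],
       [-0.0334,  0.1654,  0.9857,  1.0723],
       [ 0.    ,  0.    ,  0.    ,  1.    ]])}
post [([426.0, 204.2, 528.3, 229.5], 0.84), ([407.0, 186.5, 564.1, 348.1], 0.45)]
hinge [([408.0, 184.9, 565.8, 351.8], 0.94), ([149.6, 223.3, 182.5, 245.5], 0.67)]
striker [([430.1, 202.8, 528.8, 231.9], 0.78)]
tester [([406.5, 185.0, 566.2, 348.2], 0.66)]
buffer [([494.3, 294.0, 500.3, 300.7], 0.38)]
nest [([407.6, 185.8, 564.6, 349.0], 0.84)]
grey_core_centre [([208.4, 268.2, 236.6, 292.8], 0.61), ([152.4, 223.2, 182.8, 247.3], 0.42)]
red_core_centre [([226.4, 200.9, 250.4, 232.1], 0.66)]
white_core_centre [([153.1, 221.2, 183.3, 246.2], 0.95), ([405.4, 182.7, 565.2, 350.1], 0.32)]
side {'fx': 547.7366034377952, 'fy': 547.7366034377952, 'cx': 317.7451250751952, 'cy': 238.44185625403887, 'cam_to_world': array([[ 0.8926,  0.2911, -0.3444,  0.174 ],
       [-0.4509,  0.5621, -0.69
[... 278 characters left out ...]
], 0.79)]
buffer []
nest [([258.7, 281.0, 469.7, 462.7], 0.97)]
grey_core_centre [([238.6, 195.3, 261.0, 223.5], 0.83)]
red_core_centre [([292.5, 186.8, 310.8, 217.7], 0.71)]
white_core_centre [([256.3, 163.6, 275.8, 191.8], 0.77)]
{'time_s': 1.0, 'joints': array([ 0.9565,  0.5275,  1.4327,  0.    ,  1.1814, -0.1785]), 'qd': array([-0.0012, -0.0008,  0.0009,  0.0023,  0.0002, -0.0007]), 'tau': array([ -0.0001, -44.0018, -17.6991,   0.0633,   0.0504,  -0.    ]), 'tool_pos': array([0.2638, 0.5666, 0.4048]), 'tcp_rot': array([ 0.2162,  0.9764,  0.    , -0.    ]), 'contact_force': array([-0.6139,  0.4871,  0.1041]), 'torque': array([-0.0049,  0.0125,  0.0365]), 'finger_gap': 0.08693607156087271}
```

Run:
```python
import cv2
a=cv2.imread("pics/top0.png")
t=cv2.resize(a[170:370,390:590],(600,600),interpolation=cv2.INTER_CUBIC); cv2.imwrite("pics/t1.png",t)
s=cv2.imread("pics/side0.png"); cv2.imwrite("pics/s1.png",cv2.resize(s[260:480,230:500],(800,652))[:600])
```

```text
(no output)
```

View pics/t1.png

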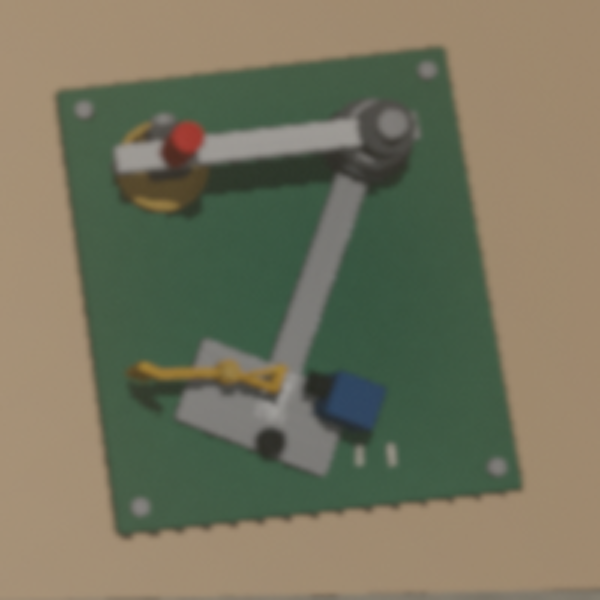

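View pics/top0.png

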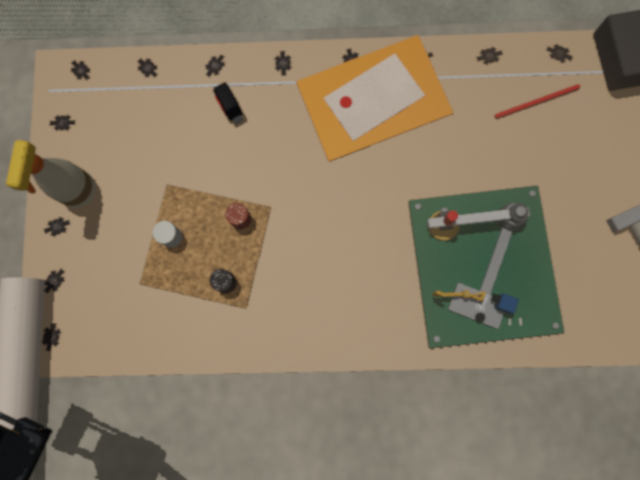

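The top view shows the tester on the right: post top at about (453,216), hinge cap at about (521,211), the yellow tab at about (437,294) and the carriage below it. The mat is on the left: grey core (222,280), red (238,215), white (167,235). Next I'll compute positions and look with the wrist camera.

```bash
cat > h.py <<'E'
from bench import env
import cv2,numpy as np
from scipy.spatial.transform import Rotation as R
np.set_printoptions(precision=4,suppress=True)
def world(p,uv,z):
    M=np.array(p["cam_to_world"]); d=M[:3,:3]@[(uv[0]-p["cx"])/p["fx"],-(uv[1]-p["cy"])/p["fy"],-1]
    return M[:3,3]+d*(z-M[2,3])/d[2]
def proj(p,X):
    M=np.array(p["cam_to_world"]); c=M[:3,:3].T@(np.asarray(X)-M[:3,3])
    return np.array([p["cx"]-p["fx"]*c[0]/c[2],p["cy"]+p["fy"]*c[1]/c[2]])
def down(t):   # tool down, jaws along horizontal direction t
    y=np.array([t[0],t[1],0])/np.hypot(t[0],t[1]); z=np.array([0,0,-1.])
    return R.from_matrix(np.c_[np.cross(y,z),y,z]).as_quat()
def best(pos,t):  # of the two equal grasps, the one with the last joint nearest 0
    c=[(abs(q[5]),down(s*np.array(t))) for s in(1,-1) if (q:=env.solve_ik(pos,down(s*np.array(t)))) is not None]
    return min(c,key=lambda k:k[0])[1] if c else None
def tcp(g): return np.array([g[0],g[1],g[2]+env.pinch_z])
E
python3 - <<'E'
from h import *
p=env.camera_params("top")
post=world(p,(452.9,216),.104); print("post",post)
for z in(.07,.09,.1):
    h=world(p,(521,211.3),z); print("hinge",z,h,np.linalg.norm((h-post)[:2]))
tab=world(p,(436.7,294),.085); h=world(p,(521,211.3),.09)
for n,v in(("rest",post),("tab",tab)): d=(v-h)[:2]; print(n,v,np.hypot(*d),np.arctan2(d[1],d[0]))
for n,e in(("grey",(208.4,268.2,236.6,292.8)),("red",(226.4,200.9,250.4,232.1)),("white",(153.1,221.2,183.3,246.2))):
    print(n,world(p,((e[0]+e[2])/2,(e[1]+e[3])/2),.033))
t0=env.get_obs()["time_s"]
pos=[.36,-.12,.42]; pos=[max(.42,post[0]-.05),post[1]-.06,.45]
q=best(pos,(1,0)); print(q,env.solve_ik(pos,q)); env.movep(pos,q); env.wait(.2)
cv2.imwrite("pics/w0.png",env.snapshot("wrist")[:,:,::-1]); w=env.camera_params("wrist"); np.save("w0.npy",w["cam_to_world"]); print(w)
print(env.get_obs()["time_s"]-t0)
for l in("post","nest","hinge","buffer"): print(l,[(np.round(d["extent"],1).tolist(),round(d["confidence"],2)) for d in env.find_in("wrist",l)[:2]])
for n,X in(("post",post),("hinge",h),("tab",tab)): print(n,proj(w,X))
E
```

```text
post [ 0.5584 -0.0842  0.104 ]
hinge 0.07 [ 0.5702 -0.2051  0.07  ] 0.1214952547112546
hinge 0.09 [ 0.5662 -0.1988  0.09  ] 0.1149500189867169
hinge 0.1 [ 0.5641 -0.1957  0.1   ] 0.11171929516645496
rest [ 0.5584 -0.0842  0.104 ] 0.1149500189867169 1.6379605054362407
tab [ 0.4336 -0.0544  0.085 ] 0.19606516466036478 2.3135109541402374
grey [0.4687 0.3063 0.033 ]
red [0.5816 0.2788 0.033 ]
white [0.5538 0.4035 0.033 ]
[0.7071 0.7071 0.     0.    ] [-0.4879  0.3433  1.618  -0.      1.1803 -0.4879]
{'fx': 424.49941926710204, 'fy': 424.49941926710204, 'cx': 313.6423305846725, 'cy': 235.92332446466756, 'cam_to_world': array([[ 1.    , -0.0007, -0.0004,  0.5091],
       [ 0.0008,  0.9656,  0.26  , -0.0721],
       [ 0.0002, -0.26  ,  0.9656,  0.4303],
       [ 0.    ,  0.    ,  0.    ,  1.    ]])}
2.9083
post [([361.1, 92.1, 403.8, 290.0], 0.67)]
nest [([141.7, 64.6, 426.3, 313.1], 0.69), ([357.8, 91.1, 401.4, 289.8], 0.36)]
hinge [([141.4, 65.9, 426.6, 315.3], 0.77)]
buffer [([220.3, 209.3, 238.3, 224.0], 0.49)]
post [379.3511 138.2718]
hinge [380.4249 275.7259]
tab [216.0391  97.8481]
```

View pics/w0.png

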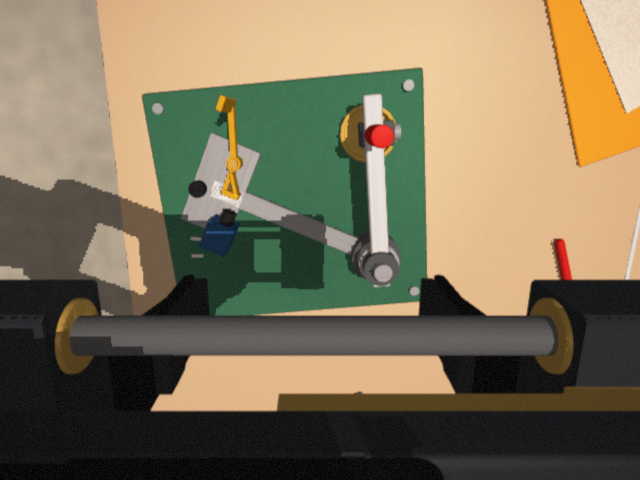

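The wrist view shows the post top at (381,135), the hinge cap at (382,272), the tab at (227,103) and the nest rim around (369,133). All lie close to the predictions.

```bash
cat > g.py <<'E'
from h import *
from scipy.optimize import least_squares
t=env.camera_params("top"); w=env.camera_params("wrist"); w["cam_to_world"]=np.load("w0.npy")
obs={"post":[(t,(452.9,216)),(w,(381,135))],"hinge":[(t,(521,211.3)),(w,(382.5,272))]}
def f(x):  # post xy, hinge xy, hinge cap height
    P=[x[0],x[1],.104];H=[x[2],x[3],x[4]]
    r=[proj(p,X)-uv for n,X in(("post",P),("hinge",H)) for p,uv in obs[n]]
    return np.r_[np.ravel(r),(np.hypot(x[0]-x[2],x[1]-x[3])-.12)*2000]
s=least_squares(f,[.558,-.084,.568,-.2,.08]); x=s.x
post,hinge=x[:2],x[2:4]; th0=np.arctan2(*(post-hinge)[::-1])
E
python3 - <<'E'
from g import *
print(x,s.fun,"th0",th0)
for n,uv,z in(("tab",(227,103),.085),("nest rim",(369,133),.022),("post",(381,135),.104)):
    X=world(w,uv,z); d=X[:2]-hinge; print(n,X,np.hypot(*d),np.arctan2(d[1],d[0])-th0)
X=world(t,(444.3,225.7),.022);print("nest top",X)
for a in np.arange(0,1.5,.2):
    th=th0+a; g=hinge+.12*np.array([np.cos(th),np.sin(th)]); tan=np.array([-np.sin(th),np.cos(th)])
    print(a,g,[env.solve_ik(tcp((*g,.084)),down(k*tan)) for k in(1,-1)])
E
```

```text
[ 0.5594 -0.0822  0.5703 -0.2018  0.0741] [-1.2229 -0.5435 -0.2676  0.632  -1.2592 -0.4838 -0.3131  0.5654  0.0684] th0 1.6614312589140847
tab [ 0.4419 -0.0582  0.085 ] 0.1926006956240745 0.6391659130445908
nest rim [ 0.561  -0.0824  0.022 ] 0.11975578147002938 -0.012894662300148685
post [ 0.5596 -0.0818  0.104 ] 0.12047667319319841 -0.0018420175834497066
nest top [ 0.5576 -0.0843  0.022 ]
0.0 [ 0.5594 -0.0823] [array([-0.3436,  0.6748,  1.707 , -0.    ,  0.7598,  2.7074]), array([-0.3436,  0.6748,  1.707 , -0.    ,  0.7598, -0.4342])]
0.2 [ 0.5359 -0.0868] [array([-0.3665,  0.6556,  1.7648, -0.    ,  0.7211,  2.4845]), array([-0.3665,  0.6556,  1.7648, -0.    ,  0.7211, -0.6571])]
0.4 [ 0.5137 -0.0959] [array([-0.3986,  0.6392,  1.8162, -0.    ,  0.6862,  2.2523]), array([-0.3986,  0.6392,  1.8162, -0.    ,  0.6862, -0.8893])]
0.6000000000000001 [ 0.4938 -0.1093] [array([-0.439 ,  0.6262,  1.8585, -0.    ,  0.6568,  2.0119]), array([-0.439 ,  0.6262,  1.8585, -0.    ,  0.6568, -1.1297])]
0.8 [ 0.477  -0.1263] [array([-0.4858,  0.617 ,  1.8895, -0.    ,  0.6351,  1.7652]), array([-0.4858,  0.617 ,  1.8895, -0.    ,  0.6351, -1.3764])]
1.0 [ 0.4638 -0.1463] [array([-0.5359,  0.6119,  1.907 , -0.    ,  0.6227,  1.5151]), array([-0.5359,  0.6119,  1.907 , -0.    ,  0.6227, -1.6265])]
1.2000000000000002 [ 0.4549 -0.1686] [array([-0.5857,  0.6111,  1.91  , -0.    ,  0.6205,  1.2653]), array([-0.5857,  0.6111,  1.91  , -0.    ,  0.6205, -1.8763])]
1.4000000000000001 [ 0.4506 -0.1922] [array([-0.6316,  0.6145,  1.8982, -0.    ,  0.6289,  1.0193]), array([-0.6316,  0.6145,  1.8982, -0.    ,  0.6289, -2.1222])]
```

```bash
cat > arc.py <<'E'
from g import *
def pose(a,z=.084,r=.12):
    th=th0+a; g=hinge+r*np.array([np.cos(th),np.sin(th)]); tan=np.array([-np.sin(th),np.cos(th)])
    return tcp((*g,z)),down(-tan),tan
E
python3 - <<'E'
from arc import *
p,q,t=pose(0,.2); env.movep(p,q)
p,q,t=pose(0); env.line_to(p,q,velocity=.12); env.wait(.3)
f0=env.get_obs()["contact_force"]; np.save("f0.npy",f0); print("bias",f0)
env.grasp(25); env.wait(.2); o=env.get_obs(); print(o["finger_gap"],o["contact_force"]-f0,o["time_s"])
for a in(.05,.1,.2,.3):
    p,q,t=pose(a); env.line_to(p,q,velocity=.05); env.wait(.15); o=env.get_obs(); f=(o["contact_force"]-f0)[:2]
    n=np.array([t[1],-t[0]]); print(a,"pull",-f@t,"spring",4+2.5*a,"radial",f@n,"gap",o["finger_gap"],o["time_s"])
    if -f@t>9: break
E
```

```text
bias [0.2686 0.2811 0.1386]
0.017540331852504913 [ 1.2923 -0.1153 -1.4734] 7.3917
0.05 pull 3.6739719577951973 spring 4.125 radial 1.2878046784196684 gap 0.01713906281537775 7.8083
0.1 pull 3.450109419428223 spring 4.25 radial 1.7799130672860008 gap 0.01735329166291296 8.225
0.2 pull 3.117094088482958 spring 4.5 radial 1.3920984265838645 gap 0.01762435032379419 8.7667
0.3 pull 3.767770726014011 spring 4.75 radial 1.9298584318178869 gap 0.017298383595168804 9.3083
```

Run:
```python
from arc import *
f0=np.load("f0.npy"); log=[]
A=[.42,.54,.66,.76,.84,.88]+list(np.arange(.89,1.46,.01))
for a in A:
    p,q,t=pose(a); env.line_to(p,q,velocity=.05 if a<.885 else .03); env.wait(.15 if a<.885 else .08); 
    fs=[]
    for _ in range(3): o=env.get_obs(); fs.append((o["contact_force"]-f0)[:2]); env.wait(.02)
    f=np.mean(fs,0); ex=-f@t-(4+2.5*a); n=np.array([t[1],-t[0]])
    print(f"{a:.3f} ex {ex:.2f} rad {f@n:.2f} gap {o['finger_gap']:.4f} t {o['time_s']:.2f}")
    if ex>3.6: print("STOP"); break
np.save("a.npy",a)
```

```text
0.420 ex -0.79 rad 0.31 gap 0.0170 t 9.93
0.540 ex -0.60 rad 0.88 gap 0.0172 t 10.57
0.660 ex -0.94 rad -0.03 gap 0.0174 t 11.22
0.760 ex -0.34 rad 0.27 gap 0.0174 t 11.81
0.840 ex -0.82 rad -0.08 gap 0.0174 t 12.35
0.880 ex -1.02 rad -0.34 gap 0.0175 t 12.80
0.890 ex -1.12 rad -0.19 gap 0.0176 t 13.18
0.900 ex -0.93 rad -0.29 gap 0.0172 t 13.57
0.910 ex -1.12 rad -0.45 gap 0.0175 t 13.95
0.920 ex -1.44 rad -0.19 gap 0.0173 t 14.33
0.930 ex -0.63 rad -0.35 gap 0.0175 t 14.72
0.940 ex -0.94 rad -0.96 gap 0.0174 t 15.10
0.950 ex -0.69 rad -0.88 gap 0.0174 t 15.48
0.960 ex -0.57 rad -0.80 gap 0.0173 t 15.87
0.970 ex -1.23 rad -0.88 gap 0.0174 t 16.25
0.980 ex -0.72 rad -0.41 gap 0.0171 t 16.63
0.990 ex -0.01 rad -1.03 gap 0.0174 t 17.02
1.000 ex -0.03 rad -1.11 gap 0.0174 t 17.40
1.010 ex 0.99 rad -1.15 gap 0.0178 t 17.78
1.020 ex 0.24 rad -1.06 gap 0.0174 t 18.17
1.030 ex 1.73 rad -1.49 gap 0.0172 t 18.55
1.040 ex 1.47 rad -1.26 gap 0.0174 t 18.93
1.050 ex -0.36 rad -1.36 gap 0.0173 t 19.32
1.060 ex -0.97 rad -0.87 gap 0.0171 t 19.70
1.070 ex -0.70 rad -1.06 gap 0.0174 t 20.08
1.080 ex -1.30 rad -1.18 gap 0.0175 t 20.47
1.090 ex -1.55 rad -1.84 gap 0.0175 t 20.85
1.100 ex -0.92 rad -1.18 gap 0.0173 t 21.23
1.110 ex -1.38 rad -1.31 gap 0.0177 t 21.62
1.120 ex -1.10 rad -1.86 gap 0.0172 t 22.00
1.130 ex -1.34 rad -1.59 gap 0.0173 t 22.38
1.140 ex 2.42 rad -2.28 gap 0.0173 t 22.77
1.150 ex 4.83 rad -3.14 gap 0.0171 t 23.15
STOP
```

Run:
```python
from arc import *
f0=np.load("f0.npy"); a=float(np.load("a.npy"))
while a>1.0:
    a-=.006; p,q,t=pose(a); env.line_to(p,q,velocity=.02); env.wait(.08); fs=[]
    for _ in range(3): o=env.get_obs(); fs.append((o["contact_force"]-f0)[:2]); env.wait(.02)
    f=np.mean(fs,0); n=np.array([t[1],-t[0]])
    print(f"{a:.3f} pull {-f@t:.2f} of {4+2.5*a:.2f} rad {f@n:.2f} gap {o['finger_gap']:.4f} t {o['time_s']:.2f}")
    if -f@t<-.6: print("BORNE"); break
np.save("a.npy",a)
```

```text
1.144 pull 10.75 of 6.86 rad -2.33 gap 0.0174 t 23.53
1.138 pull 8.40 of 6.85 rad -1.80 gap 0.0169 t 23.92
1.132 pull 5.57 of 6.83 rad -1.46 gap 0.0173 t 24.30
1.126 pull 6.03 of 6.82 rad -1.34 gap 0.0174 t 24.68
1.120 pull 5.77 of 6.80 rad -1.42 gap 0.0171 t 25.07
1.114 pull 6.07 of 6.79 rad -1.06 gap 0.0173 t 25.45
1.108 pull 5.24 of 6.77 rad -1.25 gap 0.0173 t 25.83
1.102 pull 5.83 of 6.76 rad -1.39 gap 0.0170 t 26.22
1.096 pull 5.71 of 6.74 rad -0.96 gap 0.0174 t 26.60
1.090 pull 4.84 of 6.73 rad -0.27 gap 0.0173 t 26.98
1.084 pull 2.00 of 6.71 rad 0.16 gap 0.0172 t 27.37
1.078 pull -4.10 of 6.70 rad 2.76 gap 0.0172 t 27.75
BORNE
```

Run:
```python
from arc import *
f0=np.load("f0.npy")
p,q,t=pose(1.082); env.line_to(p,q,velocity=.02); env.wait(.2)
o=env.get_obs(); f=(o["contact_force"]-f0)[:2]; print("pull",-f@t,"radial",f@np.array([t[1],-t[0]]))
if abs(f@t)<3:
    env.let_go(); env.wait(.1); p,q,t=pose(1.082,.2); env.line_to(p,q,velocity=.1)
    p[2]+=.12; env.line_to(p,q,velocity=.2)
    cv2.imwrite("pics/w2.png",env.snapshot("wrist")[:,:,::-1]); np.save("w2.npy",env.camera_params("wrist")["cam_to_world"])
    cv2.imwrite("pics/top2.png",cv2.resize(env.snapshot("top")[170:370,390:590,::-1],(600,600)))
    g=env.get_obs(); print(g["time_s"])
    env.movep(tcp((.469-.0,.306,.30)),best(tcp((.469,.306,.30)),(1,-.3))); env.wait(.2)
    cv2.imwrite("pics/w3.png",env.snapshot("wrist")[:,:,::-1]); np.save("w3.npy",env.camera_params("wrist")["cam_to_world"])
    for l in("grey_core_centre","red_core_centre","white_core_centre"): print(l,[(np.round(d["extent"],1).tolist(),round(d["confidence"],2)) for d in env.find_in("wrist",l)[:2]])
    print(env.get_obs()["time_s"])
```

```text
pull -4.8181619451730295 radial 4.0832923698841395
```

Run:
```python
from arc import *
f0=np.load("f0.npy"); a=1.082
while a<1.1:
    a+=.002; p,q,t=pose(a); env.line_to(p,q,velocity=.02); env.wait(.15)
    fs=[]
    for _ in range(4): o=env.get_obs(); fs.append((o["contact_force"]-f0)[:2]); env.wait(.02)
    f=np.mean(fs,0); print(a,"pull",-f@t,"radial",f@np.array([t[1],-t[0]]),o["time_s"])
    if -f@t>-1.2: np.save("a.npy",a); break
```

```text
1.084 pull -3.1012625311318986 radial 4.580068787552177 28.6667
1.086 pull -0.8191223009028425 radial 4.7819600958768405 29.1333
```

Run:
```python
from arc import *
env.let_go(); env.wait(.1); p,q,t=pose(1.086,.2); env.line_to(p,q,velocity=.12)
p[2]+=.1; env.line_to(p,q,velocity=.2)
cv2.imwrite("pics/w2.png",env.snapshot("wrist")[:,:,::-1]); np.save("w2.npy",env.camera_params("wrist")["cam_to_world"])
cv2.imwrite("pics/top2.png",cv2.resize(env.snapshot("top")[170:370,390:590,::-1],(600,600)))
P=tcp((.469,.306,.27)); env.movep(P,best(P,(1,-.3))); env.wait(.2)
w=env.camera_params("wrist"); im=env.snapshot("wrist"); cv2.imwrite("pics/w3.png",im[:,:,::-1]); np.save("w3.npy",w["cam_to_world"])
for l in("grey_core_centre","red_core_centre","white_core_centre"): print(l,[(np.round(d["extent"],1).tolist(),round(d["confidence"],2)) for d in env.find_in("wrist",l)[:2]])
print(env.get_obs()["time_s"],env.get_obs()["joints"],proj(w,(.469,.306,.054)))
```

```text
grey_core_centre [([289.4, 173.7, 335.5, 228.1], 0.9), ([412.6, 166.4, 471.3, 217.0], 0.4)]
red_core_centre [([412.8, 165.9, 471.9, 220.6], 0.6)]
white_core_centre [([350.1, 31.2, 405.7, 81.2], 0.72)]
34.8917 [ 0.3781  0.4064  1.564  -0.      1.1711  0.67  ] [312.58   207.3161]
```

View pics/top2.png

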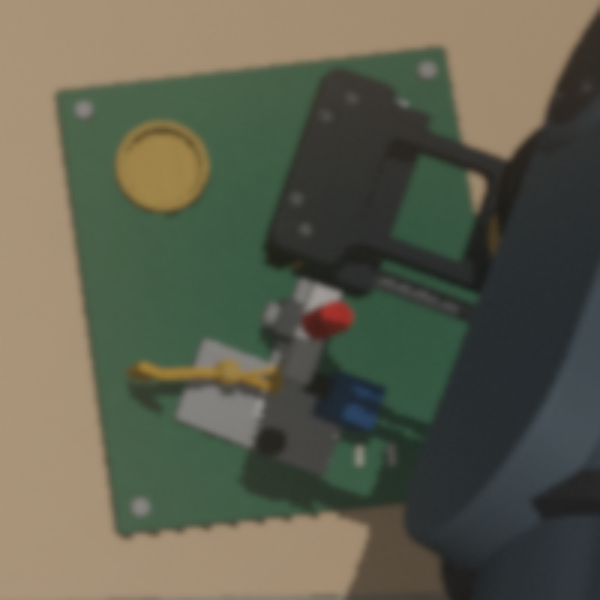

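View pics/w3.png

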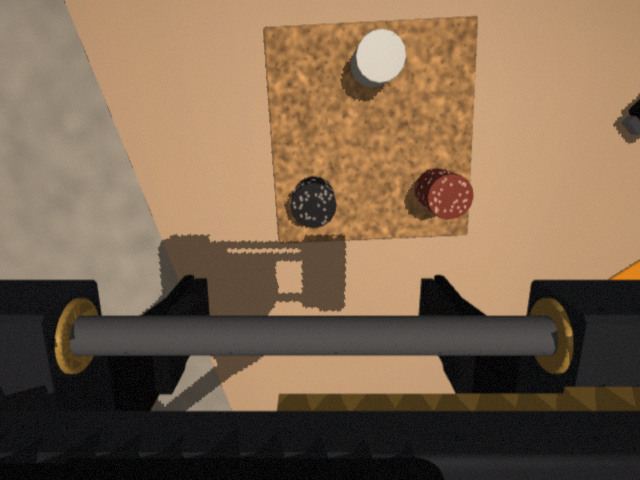

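View pics/w2.png

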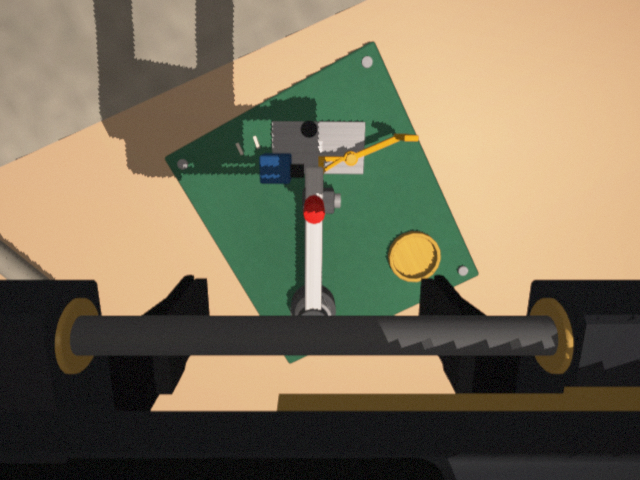

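The arm is cocked: the post is at the catch, the nest is clear at w2 (414,256) and top crop (162,166), and the tester has been let go of. The third picture shows the grey core's top at (314.5,203.5), with red at (450,196) and white at (380,56) untouched.

Run:
```python
from g import *
w2=env.camera_params("wrist"); w2["cam_to_world"]=np.load("w2.npy")
w3=dict(w2); w3["cam_to_world"]=np.load("w3.npy")
a=world(w2,(414,256),.022)[:2]; b=world(t,(444.2,225.4),.022)[:2]; print("nest",a,b,post)
print("post now",world(w2,(313.5,204),.104))
c=world(w3,(314.7,204),.054)[:2]; print("grey",c)
nest=np.mean([a,b,post],0); np.save("nest.npy",nest)
d=(1,-.3); G=tcp((*c,.062-.018)); q=best(G,d)
env.line_to(tcp((*c,.13)),q,velocity=.15); 
env.line_to(G,q,velocity=.1); env.wait(.15); f0=env.get_obs()["contact_force"]
env.grasp(30); env.wait(.2); o=env.get_obs(); print("gap",o["finger_gap"],"f",o["contact_force"]-f0)
env.line_to(G+[0,0,.1],q,velocity=.12); env.wait(.1); o=env.get_obs(); print("gap",o["finger_gap"],"f",o["contact_force"]-f0,o["time_s"])
```

```text
nest [ 0.5572 -0.0822] [ 0.5582 -0.0842] [ 0.5594 -0.0822]
post now [ 0.4524 -0.1516  0.104 ]
grey [0.4716 0.3083]
gap 0.03963467898854565 f [-1.9453  0.3596  1.3081]
gap 0.03941800684723187 f [-1.0416  0.2134 -2.7152] 39.2667
```

Run:
```python
from g import *
w2=env.camera_params("wrist"); w2["cam_to_world"]=np.load("w2.npy")
for f,p,win,tr in(("w2",w2,(370,210,100,90),lambda c:c),("top2",t,(90,95,150,140),lambda c:(390+(c[0]+.5)/3-.5,170+(c[1]+.5)/3-.5))):
    im=cv2.imread(f"pics/{f}.png"); x0,y0,W,H=win; hsv=cv2.cvtColor(im[y0:y0+H,x0:x0+W],cv2.COLOR_BGR2HSV)
    m=cv2.inRange(hsv,(15,90,40),(35,255,255)); 
    cs=cv2.findContours(m,0,2)[0]; c=max(cs,key=cv2.contourArea); e=cv2.fitEllipse(cv2.convexHull(c)); uv=tr((e[0][0]+x0,e[0][1]+y0))
    print(f,uv,e[1],[world(p,uv,z)[:2] for z in(.017,.022)])
P=tcp((.5585,-.083,.15)); s=best(P,(0,1)); print(s,env.solve_ik(P,s))
P=tcp((.5585,-.083,.16)); env.movep(P,s); env.line_to(tcp((.5585,-.083,.085)),s,velocity=.15); env.wait(.15)
a=env.snapshot("side"); b=env.snapshot("top"); o=env.get_obs(); print(o["time_s"],o["finger_gap"],o["tool_pos"])
cv2.imwrite("pics/sd4full.png",a[:,:,::-1]); cv2.imwrite("pics/tp4full.png",b[:,:,::-1])
sp=env.camera_params("side"); u=proj(sp,(.5585,-.083,.05)).astype(int); v=proj(t,(.5585,-.083,.05)).astype(int); print(u,v)
A=cv2.resize(a[u[1]-50:u[1]+50,u[0]-50:u[0]+50],(400,400),interpolation=2);B=cv2.resize(b[v[1]-50:v[1]+50,v[0]-50:v[0]+50],(400,400),interpolation=2)
cv2.imwrite("pics/h4.png",np.hstack([A,B])[:,:,::-1])
```

```text
w2 (413.91101837158203, 256.2767791748047) (51.16111755371094, 52.77545928955078) [array([ 0.5594, -0.0818]), array([ 0.5575, -0.0823])]
top2 (443.5716552734375, 225.08133188883463) (92.0700912475586, 94.96558380126953) [array([ 0.5597, -0.084 ]), array([ 0.5588, -0.0831])]
[1. 0. 0. 0.] [-0.3454  0.5699  1.6703 -0.      0.9014  1.2254]
41.65 0.039523677523211564 [ 0.5588 -0.0831  0.2496]
[377 305] [446 222]
```

View pics/h4.png

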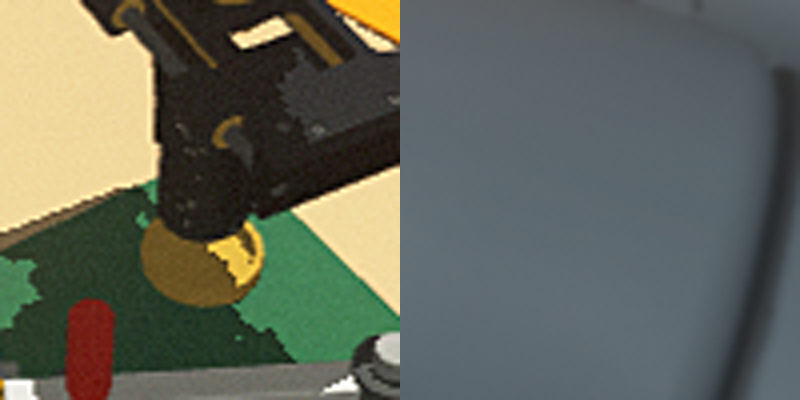

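The side view shows the held core (crop columns 160–247) centred over the nest (142–264), with the post cocked and clear. I'll lower it while watching the forces.

Run:
```python
from h import *
x,y=.5590,-.0827; f0=env.get_obs()["contact_force"]
env.line_to(tcp((x,y,.066)),velocity=.06); env.wait(.1); print(env.get_obs()["contact_force"]-f0)
z=.066
while z>.0515:
    z-=.0015; env.line_to(tcp((x,y,z)),velocity=.02); env.wait(.08); o=env.get_obs(); f=o["contact_force"]-f0
    print(round(z,4),f,o["finger_gap"],o["time_s"])
    if f[2]>4: print("TOUCH"); break
cv2.imwrite("pics/sd5.png",cv2.resize(env.snapshot("side")[230:350,310:450,::-1],(700,600),interpolation=2))
```

```text
[ 0.2641  0.2018 -0.1383]
0.0645 [ 1.079  -0.2122 -0.8337] 0.03917994137598415 42.55
0.063 [ 0.1402 -0.5611 -0.6982] 0.03936762801710529 42.8833
0.0615 [ 0.8004  0.3    -0.8479] 0.03935394448032282 43.2167
0.06 [ 0.1268  0.3348 -1.528 ] 0.03901118876734909 43.55
0.0585 [ 0.9783  0.4488 -0.4905] 0.039536144881882375 43.8833
0.057 [ 0.6085 -0.5749 -0.2691] 0.038912461423958315 44.2167
0.0555 [ 1.232  0.359 -1.095] 0.039385699468988976 44.55
0.054 [ 1.5801  0.825  -1.1118] 0.039217357936181085 44.8833
0.0525 [1.9703 1.0952 5.7399] 0.03912312018519572 45.2167
TOUCH
```

View pics/sd5.png

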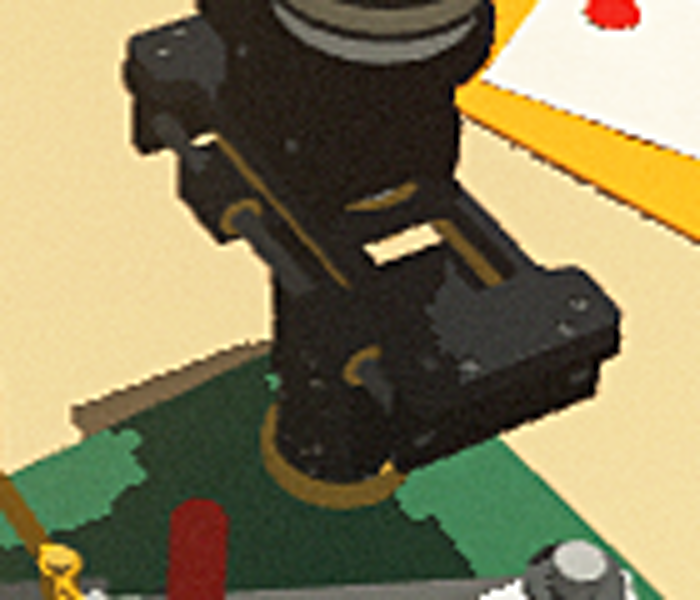

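The core touched the floor at the expected height (0.053), and the side view shows it inside the rim. Next I'll release, rise and check.

Run:
```python
from h import *
env.let_go(); env.wait(.2); x,y,_=env.get_obs()["tool_pos"]
env.line_to(tcp((.559,-.0827,.15)),velocity=.1); env.line_to(tcp((.559,-.0827,.27)),velocity=.2)
p=tcp((.559,.12,.30)); env.movep(p,best(p,(0,1))); env.wait(.2)
a=env.snapshot("side"); b=env.snapshot("top")
for c in("side","top"):
    for l in("grey_core_centre","red_core_centre","white_core_centre"): print(c,l,[(np.round(d["extent"],1).tolist(),round(d["confidence"],2)) for d in env.find_in(c,l)[:2]])
A=cv2.resize(a[270:390,310:410],(500,600),interpolation=2); B=cv2.resize(b[190:340,400:475],(300,600),interpolation=2)
cv2.imwrite("pics/f6.png",np.hstack([A,B])[:,:,::-1]); o=env.get_obs(); print(o["time_s"],o["contact_force"],proj(env.camera_params("top"),(.559,-.0827,.063)))
```

```text
side grey_core_centre [([361.0, 296.0, 392.7, 325.4], 0.95)]
side red_core_centre [([294.0, 185.0, 308.8, 217.0], 0.86)]
side white_core_centre [([252.0, 166.8, 274.4, 194.8], 0.79)]
top grey_core_centre [([431.4, 209.0, 456.9, 238.5], 0.8)]
top red_core_centre [([225.1, 200.6, 241.5, 228.4], 0.79)]
top white_core_centre [([151.6, 222.1, 185.6, 248.3], 0.65)]
51.3417 [0.1241 0.338  1.1506] [447.4893 220.5117]
```

View pics/f6.png

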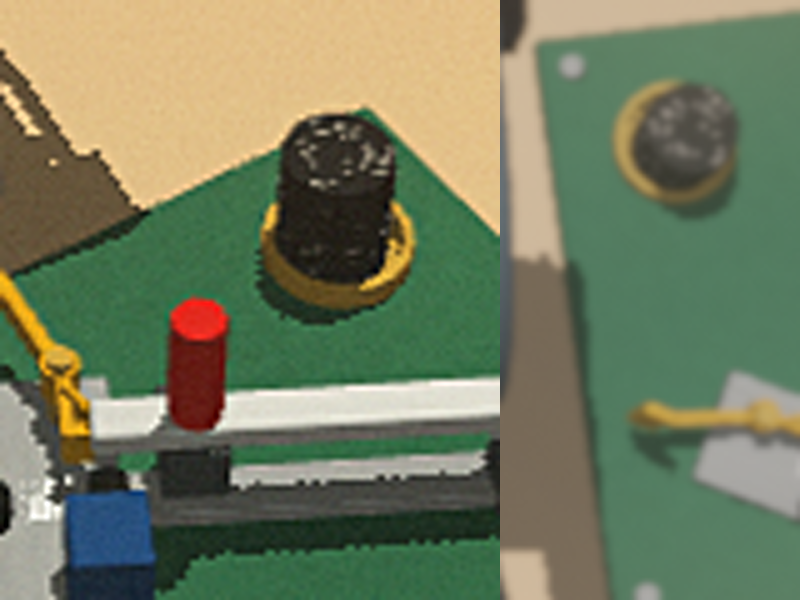

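The core stands upright in the nest and the arm is on its catch. The other cores have not moved noticeably.

```bash
python3 -c "
from bench import env
env.sign_off()"
```

```text
the job is handed in; nothing more can be done
```

The tester is cocked, the dark grey core stands upright in the brass nest, and I handed the job in. The robot clock read 51.3 s at the last check.

- **Cocking:** I drew the arm by the post. The pull showed the pawl being shoved aside at about 0.99–1.05 rad and the buffer at about 1.14 rad. I stopped at 1.15 rad, roughly 1 mm into the buffer. I then eased the arm forward until the catch bore it, at about 1.085 rad, and let go with almost no load on the hand.
- **Loading:** I set the core down slowly and felt the nest floor at about the height I had worked out. I then let go and moved the hand clear.
- **Last checks:** The pictures show the arm still on its catch and the core upright inside the rim. The red and white cores are within a few pixels of where they started, within detector scatter.

Some readings did not agree:
- **Pull readings:** They ran about 1 N below the stated spring force, so I allowed for that.
- **Pawl to buffer:** The gap between the pawl drop I felt and the buffer was about 11 mm at the post, not 4 mm. The ease-back showed the catch holding all the same.
- **First release attempt:** I had overshot slightly forward and was pushing the catch with about 4–5 N, so I backed off before letting go.
- **Wrist view of the cocked post:** It was about 8 mm off the commanded position. I put that down mostly to picking the side of the post rather than its top.

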